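Swap the spice jar behind the tall things

TASK

The red-lidded spice jar stands at the back of the wooden tidy, behind the wooden mill and the tall teal bottle. First stand the mill and the bottle aside on the blue mat, both of them; then take out the red-lidded jar and stand it in the middle of the round cork coaster; then put the yellow-lidded jar from the hob centrally on the white disc that the red one has left; and last put the mill and the bottle back, each exactly where it stood at first. Keep everything upright, let go of each thing where you put it, and leave the green-lidded jar as it stands.

Things in the scene. Friction and masses are not known exactly. Their poses are not given: they have to be found in the camera images.
- mill: Turned wooden mill, 58 mm diameter at the foot and 170 mm high, with a round wooden head (about 48 mm across, its middle 141 mm above the underside) and a small steel stud on top; about 0.18 kg. Starts on one of the two front (nearer the robot) discs of the tidy. Origin at the centre of its underside, z up.
- bottle: Teal bottle with blue screw cap, oval, 62 mm in its x by 71 mm in its y, 233 mm high, about 0.34 kg. The cap is a round 44 mm across, from 208 to 233 mm above the underside: the place to grasp it. Starts on the other front disc of the tidy, its narrow side roughly along the tidy's x. Origin at the centre of its underside, z up.
- red_jar: Clear spice jar with red lid, 44 mm diameter, 106 mm high, about 0.11 kg; its lid takes up the top 20 mm. Starts on one of the two back discs of the tidy. The jar is grasped round its body or lid; origin at the centre of its underside, z up.
- green_jar: Clear spice jar with green lid, 41 mm diameter, 108 mm high, on the other back disc of the tidy; it stays there. Origin at the centre of its underside, z up.
- yellow_jar: Clear spice jar with yellow lid, 45 mm diameter, 98 mm high, about 0.11 kg. Starts alone on the cold black glass hob, whose top is 5.5 mm above the worktop (z = 0). The jar is grasped round its body or lid; origin at the centre of its underside, z up.
- tidy: Fixed wooden board (the tidy) 154 mm in x, 166 mm in y, 12 mm thick, with four white discs on it and a thin steel rail (top at z = 51 mm) along its back edge, x = +71 mm. Origin: centre of its underside; +x to its back, +y to its left. Discs at x = -33 mm (front row) and +33 mm (back row), y = +40 and -40 mm; what stands on them is up to 5 mm off the middle.
- left_place: Left back white disc of the tidy, 60 mm diameter, 2 mm thick, fixed on the board: its top is 14 mm above the worktop. Origin at the centre of its underside.
- right_place: Right back white disc of the tidy, 60 mm diameter, 2 mm thick, fixed on the board: its top is 14 mm above the worktop. Origin at the centre of its underside.
- mat: Fixed flat blue mat on the worktop, 120 mm in x, 180 mm in y, 5 mm thick, the side area for the mill and the bottle. There is room for them side by side along y, 42 mm either side of the middle. Origin at the centre of its underside.
- coaster: Fixed round cork coaster on the worktop, 90 mm diameter, top 6 mm above the worktop. Origin at the centre of its underside. Behind it stands the fixed microwave, 285 mm high, its handle and knobs at world x = 0.53 m; over the back of the worktop hangs a wall cupboard, from x = 0.6 m and z = 0.45 m.

How it is judged:
By the outcome, as a careful person would: the job done as asked, in the order asked, and still so for the second after the job is handed in, with the robot touching nothing.
It also fails if it takes over 141 s, if anything falls off the work surface, if the arm or the gripper's body presses on something with over 40 N, if the wrist force passes 120 N, or if a joint passes its speed limit or range.

ROBOT

A 6-joint arm with a two-finger parallel gripper is mounted at the origin on a cart in front of the work surface, level with it; the furniture and walls round the work are solid. World frame = base frame: x ahead of the robot, y to its left, z up, the work surface at z = 0. Lengths are in mm, angles in rad, forces in N, time in s.
With the tool pointing down it reaches from about 425 to 950 mm from the base axis. Payload 3.5 kg.
Tool frame: the origin (TCP) lies midway between the tips of the shut fingers; the grasp point (between the pads) lies 19 mm behind it; z points along the fingers, y is the line along which they close (so a half turn about z gives the same grasp; the last joint's range is limited). The gripper opens to 85 mm and grips with 20 to 120 N. Pads are 22 mm wide; open, the fingers measure 114 mm over their backs; the gripper's body (76 mm by 85 mm) begins 54 mm behind the grasp point. The pads swing forward as they close: fully open they stand 13 mm farther back than shut.
Start: joints at [0.951, 0.286, 1.577, -0, 1.279, -0.15], TCP at [305.541, 601.873, 231.325] pointing down, gripper open.
Joint ranges: [-2.77, 2.77], [-0.9, 2.22], [0.21, 2.48], [-1.53, 4.67], [0.24, 2.81], [-2.84, 2.84]. Speed limits (rad/s): [2.79, 2.79, 3.14, 3.14, 3.14, 3.14].

INTERFACE

Orientations are given as a unit quaternion [x, y, z, w].
In Python, from cell import state, grab_frame, finish_job gives the robot as it stands.
- The arm moves only by the tool drive_tool, never from a script. Its argument "deltas" is one flat list of numbers, 4 for each row, row after row: the shift along the tool's x, y, z in mm, then the turn about the tool's z in degrees. In form: [x, y, z, twist, x, y, z, twist, ...]. A call has 1 to 12 rows; each row is the pose to reach, as a shift and turn from the pose commanded when the call began, along the tool's axes at that moment; what a row does not reach only later rows make up. A row lasts 1/10 s, in which the tool goes at most 50 mm and 8.59 degrees, less where a joint would pass 70% of its speed; a pose out of reach is approached as far as the arm can. A call with a gripper value outside its range is refused whole. "hand" is the finger opening in mm, from 0 to 85.4, set as the call begins (left out, the last holds). The fingers move at their own pace and stop on an object; the grip force is fixed at half the most. Time passes only in rows, so rows that repeat a pose let the fingers close. It gives the time, the measured TCP pose, the force, the opening and the grip force at its end, in the units of the state.
- state(): the state, without advancing time (a new reading comes with each control period).
- grab_frame(name): name is "side" or "top" or "wrist"; returns a dict with "img" (400x640x3 uint8, red, green, blue), "camera_matrix" (3x3 intrinsics, pixels), "world_from_camera" (4x4, takes a point from camera to world coordinates). Camera axes: x right, y down, z forward; pixel columns grow to the right and rows downward; lengths in mm; the calibration is good to about 2 mm. A picture is of the moment at which its call begins. There is no depth.
- finish_job(): hands the job in; it is judged then, once.
The state is a dict: "t": time; "q": joint angles; "qd": joint speeds; "joint_torque": joint torques, N m; "tcp_pos": TCP position; "tool_rot": TCP orientation; "contact_force": force on the tool from outside, world axes, zero at the start; "wrist_torque": the same for the moment, N m; "finger_gap": opening from 0.0 (shut) to 1.0 (fully open); "grip_force": force on a finger pad.
Only numpy, scipy, OpenCV 4.12 (cv2) and the standard library are available. Lean on these libraries where they do the work, as an engineer would, in place of code of your own. Each camera call takes 0.05 s, during which the arm holds its last target. There are 200 camera calls.

## Working session

There is one attempt and no reset: what is moved stays moved. The work goes in short steps, Python scripts to look and compute and a tool call to move; the robot and the scene stay as the last step left them, time stands still between calls to the robot, and variables do not carry over. Pictures are saved under pics/ and viewed, at most 14 in all, crops included, and the job is handed in when it is done.

Besides the shell and the picture viewer there is one more tool, called after "Request:" as name(argument=value, ...) on one line, values as JSON. drive_tool: Moves the arm, as the interface text tells. Its arguments: {"type":"object","properties":{"deltas":{"type":"array","items":{"type":"number"}},"hand":{"type":"number"}},"required":["deltas"]}

```bash
mkdir -p pics; python3 - <<'E'
from cell import *
import cv2,pickle
d={}
for n in("side","top","wrist"):
    f=grab_frame(n);d[n]=f;cv2.imwrite(f"pics/{n}0.png",f["img"][:,:,::-1])
    print(n,f["camera_matrix"].tolist(),f["world_from_camera"].round(3).tolist())
pickle.dump(d,open("f0.pkl","wb"));s=state();print({k:s[k] for k in s})
E
```

```text
side [[433.30284453284844, 0.0, 322.5543340550966], [0.0, 433.30284453284844, 202.1220458202442], [0.0, 0.0, 1.0]] [[0.996, -0.05, 0.075, 425.749], [-0.09, -0.647, 0.758, -924.927], [0.011, -0.761, -0.648, 769.088], [0.0, 0.0, 0.0, 1.0]]
top [[491.2006233028931, 0.0, 317.6944163220454], [0.0, 491.2006233028931, 196.17669692015386], [0.0, 0.0, 1.0]] [[0.001, -0.987, 0.162, 247.786], [-1.0, -0.003, -0.012, -50.406], [0.013, -0.162, -0.987, 1566.741], [0.0, 0.0, 0.0, 1.0]]
wrist [[278.8079974379235, 0.0, 319.8253822203868], [0.0, 278.8079974379235, 200.9097260289761], [0.0, 0.0, 1.0]] [[0.454, 0.854, 0.255, 239.715], [0.891, -0.434, -0.133, 635.105], [-0.002, 0.288, -0.958, 372.829], [0.0, 0.0, 0.0, 1.0]]
{'t': 0.15, 'q': array([ 9.50987352e-01,  2.87023858e-01,  1.57780582e+00, -2.62545441e-05,
        1.27859695e+00, -1.49992085e-01]), 'qd': array([ 0.00089537, -0.00537358, -0.00282503,  0.00147193,  0.0019012 ,
       -0.00227853]), 'joint_torque': array([ 1.47898812e-03, -4.06603396e+01, -2.93142593e+01, -5.08754067e-05,
        3.90787420e-03, -7.66960042e-07]), 'tcp_pos': array([305.27115537, 601.46918504, 230.24269512]), 'tool_rot': array([ 2.32750160e-01,  9.72536129e-01, -8.54614098e-04, -3.32650057e-04]), 'contact_force': array([-0.18717598,  0.28624221, -0.41598079]), 'wrist_torque': array([ 0.00323077,  0.00402562, -0.04769348]), 'grip_force': 0.0, 'finger_gap': 1.0001782178302747}
```

View pics/top0.png

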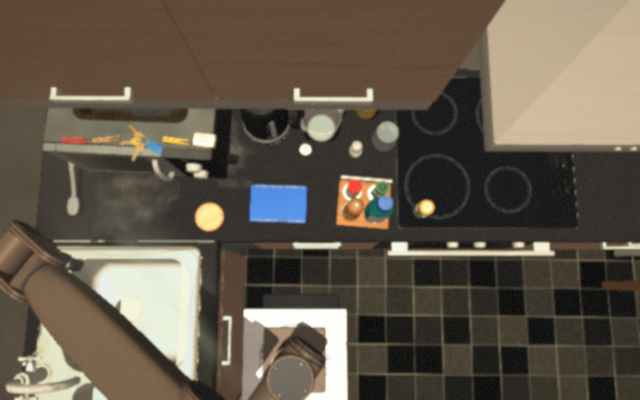

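View pics/side0.png

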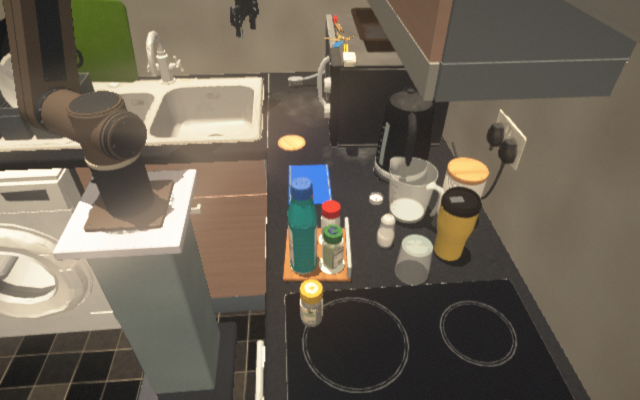

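The top view shows the tidy at about (365,203), with red back left, mill front left, bottle front right and green back right. The mat is at (278,203), the coaster at (209,217) and the yellow jar at (426,208). The side view agrees. Next I'll enlarge both.

```bash
cat > h.py <<'E'
import numpy as np,cv2,pickle
from scipy.spatial.transform import Rotation as R
def pix2z(f,u,v,z):
    K,T=np.array(f["camera_matrix"]),np.array(f["world_from_camera"])
    d=T[:3,:3]@np.linalg.solve(K,[u,v,1]);o=T[:3,3]
    return (o+d*(z-o[2])/d[2]).round(1)
def w2pix(f,p):
    K,T=np.array(f["camera_matrix"]),np.array(f["world_from_camera"])
    c=K@(T[:3,:3].T@(np.array(p,float)-T[:3,3]));return (c[:2]/c[2]).round(1)
def tri(obs):
    A=np.zeros((3,3));b=np.zeros(3)
    for f,u,v in obs:
        K,T=np.array(f["camera_matrix"]),np.array(f["world_from_camera"])
        d=T[:3,:3]@np.linalg.solve(K,[u,v,1]);d/=np.linalg.norm(d);P=np.eye(3)-np.outer(d,d)
        A+=P;b+=P@T[:3,3]
    return np.linalg.solve(A,b).round(1)
def crop(f,name,u0,v0,w,h,s):
    c=np.ascontiguousarray(f["img"][v0:v0+h,u0:u0+w,::-1]);c=cv2.resize(c,None,fx=s,fy=s,interpolation=cv2.INTER_CUBIC)
    for k in range(0,w,10): cv2.putText(c,str(u0+k),(k*s,8),0,.3,(255,255,255),1);cv2.line(c,(k*s,10),(k*s,14),(255,255,255),1)
    for k in range(10,h,10): cv2.putText(c,str(v0+k),(0,k*s+3),0,.3,(255,255,255),1)
    cv2.imwrite(f"pics/{name}.png",c)
E
python3 - <<'E'
from h import *
d=pickle.load(open("f0.pkl","rb"));t=d["top"]
crop(t,"topc",325,165,120,75,6)
f=t
for n,u,v,z in[("coaster",209,217,6),("mat",278,203,5),("tidy",365,205,12),("yel",426,208,98),("capbot",386,202,240),("mill",353,208,160),("red",354,187,120)]:print(n,pix2z(f,u,v,z))
E
```

```text
coaster [435.8 276.4   6. ]
mat [481.7  57.3   5. ]
tidy [ 475.  -221.6   12. ]
yel [ 453.8 -396.9   98. ]
capbot [ 450.1 -254.2  240. ]
mill [ 444.5 -170.4  160. ]
red [ 513.6 -177.5  120. ]
```

View pics/topc.png

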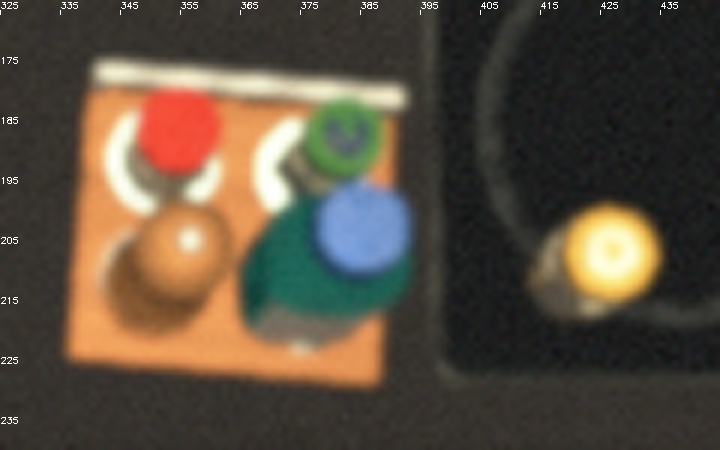

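The stud is at (356.7,205), the red lid at (355,186.7), the cap at (385.7,203) and the yellow lid at (427,207). The tidy is turned about -4.6°. I'll go over the tidy for a closer wrist view.

Request:
drive_tool(deltas=[-279,-252,-100,68,-279,-252,-100,68,-279,-252,-100,68,-279,-252,-100,68,-279,-252,-100,68,-279,-252,-100,68,-279,-252,-100,68,-279,-252,-100,68,-279,-252,-100,68,-279,-252,-100,68], hand=85)

```text
t: 1.15
tcp_pos: [440.4, 250.3, 331.3]
tool_rot: [0.737, 0.676, 0.0, -0.0]
contact_force: [0.1, 0.6, -0.8]
finger_gap: 0.995
grip_force: 0.0
```

Request:
drive_tool(deltas=[-435,72,31,0,-435,72,31,0,-435,72,31,0,-435,72,31,0,-435,72,31,0,-435,72,31,0,-435,72,31,0,-435,72,31,0,-435,72,31,0,-435,72,31,0,-435,72,31,0])

```text
t: 2.25
tcp_pos: [474.8, -188.0, 299.0]
tool_rot: [0.737, 0.676, 0.0, -0.001]
contact_force: [-0.8, 0.1, 0.8]
finger_gap: 0.999
grip_force: 0.0
```

```bash
python3 - <<'E'
from h import *
from cell import *
f=grab_frame("wrist");pickle.dump(f,open("w1.pkl","wb"))
t=pickle.load(open("f0.pkl","rb"))["top"]
cv2.imwrite("pics/w1.png",cv2.resize(f["img"][:,:,::-1],(800,500),interpolation=cv2.INTER_CUBIC))
print(state()["tcp_pos"],state()["tool_rot"],f["world_from_camera"].round(3).tolist())
for n,u,v,z in[("mill",356.7,205,184),("red",355,186.7,120),("cap",385.7,203,247),("yel",427.2,207,103.5),("grn",382.2,188,122)]:
    p=pix2z(t,u,v,z);print(n,p,w2pix(f,p)*1.25)
E
```

```text
[ 474.88230185 -187.29742977  299.42965832] [ 7.36164205e-01  6.76802082e-01  1.12908102e-04 -1.09153772e-03] [[0.996, -0.083, -0.027, 481.042], [-0.087, -0.955, -0.285, -114.969], [-0.002, 0.286, -0.958, 441.92], [0.0, 0.0, 0.0, 1.0]]
mill [ 449.8 -179.   184. ] [367.    237.875]
red [ 514.6 -180.5  120. ] [442.25 216.5 ]
cap [ 446.3 -252.2  247. ] [365.5 371. ]
yel [ 456.1 -399.3  103.5] [400.125 402.625]
grn [ 510.5 -261.8  122. ] [442.625 297.375]
```

View pics/w1.png

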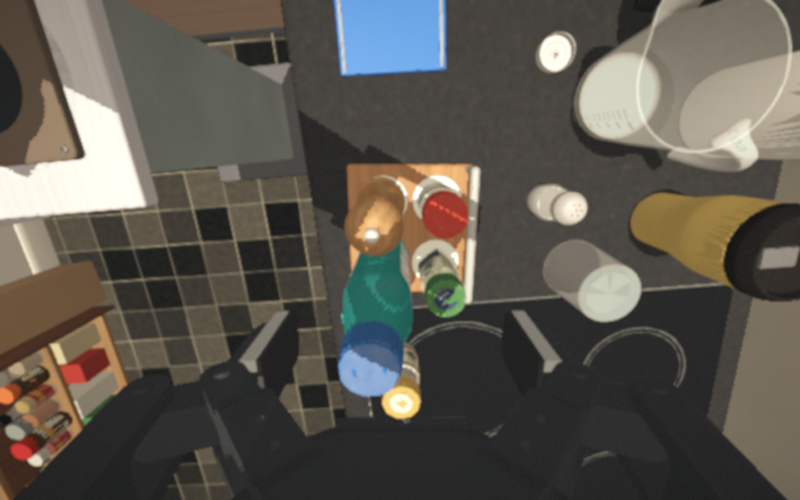

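The wrist view, scaled 1.25, shows the stud at (371,236), red at (445,214), green at (446,296), the cap at about (371,360) and yellow at (402,402). I'll enlarge it to read these precisely.

```bash
python3 - <<'E'
from h import *
f=pickle.load(open("w1.pkl","rb"))
crop(f,"w1c",262,124,134,216,5)
import cv2
c=cv2.imread("pics/w1c.png");print(c.shape);cv2.imwrite("pics/w1c.png",c[:,:][:1080])
crop(f,"w1c",265,125,130,120,5)
E
```

```text
(1080, 670, 3)
```

View pics/w1c.png

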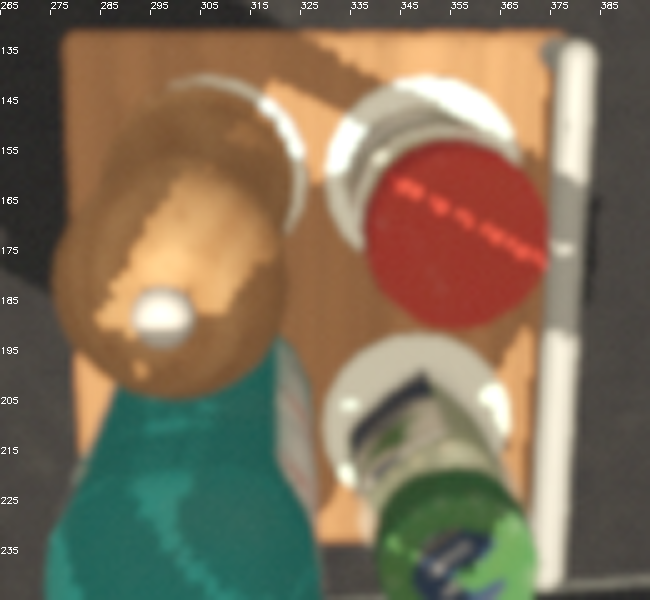

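Read off the crop: stud (297.6,188.4), red lid centre (356.4,172.0), back-left disc centre about (349.7,158.6), board front-left corner (277.6,131) and rail from (380,133) to (374,242).

```bash
python3 - <<'E'
from h import *
f=pickle.load(open("w1.pkl","rb"));d=pickle.load(open("f0.pkl","rb"));t=d["top"]
for n,u,v,z in[("stud",297.6,188.4,183),("red",356.4,172,120),("disc",349.7,158.6,14),("FLcorner",277.6,131,12),("railL",380,133,51),("railR",374,242,51),("cap",371/1.25,361/1.25,247),("yel",402/1.25,402/1.25,103.5),("grn",355.5,236,122)]:print(n,pix2z(f,u,v,z))
print("top")
for n,x,y,z in[("stud",190,240,183),("FL",66,360,12),("FR",381,386,12),("railL",95,72,51),("railR",405,97,51)]:print(n,pix2z(t,325+x/6,165+y/6,z))
# blue cap mask in wrist image
h=cv2.cvtColor(f["img"],cv2.COLOR_RGB2HSV)
m=cv2.inRange(h,(102,90,50),(125,255,255));m[:240]=0
c=max(cv2.findContours(m,0,2)[0],key=cv2.contourArea);print("cap",cv2.fitEllipse(c),cv2.boundingRect(c))
for z,r in((247,22),(222,22)):
  P=[w2pix(f,[446+r*np.cos(a),-252+r*np.sin(a),z]) for a in np.linspace(0,6.28,60)];P=np.array(P);print(z,P.min(0),P.max(0))
E
```

```text
stud [ 453.7 -177.8  183. ]
red [ 517.7 -179.3  120. ]
disc [ 520.6 -178.9   14. ]
FLcorner [ 415.5 -128.6   12. ]
railL [ 560.3 -142.1   51. ]
railR [ 547.1 -303.8   51. ]
cap [ 450.7 -245.   247. ]
yel [ 458.3 -398.5  103.5]
grn [ 512.4 -259.4  122. ]
top
stud [ 449.9 -179.   183. ]
FL [ 410.5 -128.4   12. ]
FR [ 397.  -295.2   12. ]
railL [ 558.2 -142.4   51. ]
railR [ 545.4 -305.1   51. ]
cap ((295.5680847167969, 282.6575927734375), (46.51832962036133, 55.8193473815918), 41.12511444091797) (269, 257, 53, 49)
247 [264.9 272.7] [319.  319.2]
222 [270.2 257.5] [319.2 300.4]
```

Request:
drive_tool(deltas=[7.5,-22.5,0,0,7.5,-22.5,40,0,7.5,-22.5,80,0,7.5,-22.5,120,0,7.5,-22.5,145,0,7.5,-22.5,160,0,7.5,-22.5,168,0,7.5,-22.5,168,0], hand=68)

```text
t: 3.1
tcp_pos: [452.6, -177.5, 131.5]
tool_rot: [0.736, 0.677, -0.0, -0.001]
contact_force: [-0.7, -0.0, -0.3]
finger_gap: 0.79
grip_force: 0.0
```

```bash
python3 - <<'E'
from h import *
from cell import *
f=grab_frame("wrist");g=grab_frame("side");print(state()["tcp_pos"])
a=cv2.resize(f["img"],(640,400))[120:];b=cv2.resize(g["img"][140:300,240:400],(280,280),interpolation=cv2.INTER_CUBIC)
cv2.imwrite("pics/m1.png",np.hstack([a[:,150:550],b])[:,:,::-1])
E
```

```text
[ 453.68716377 -178.80436613  133.35462298]
```

View pics/m1.png

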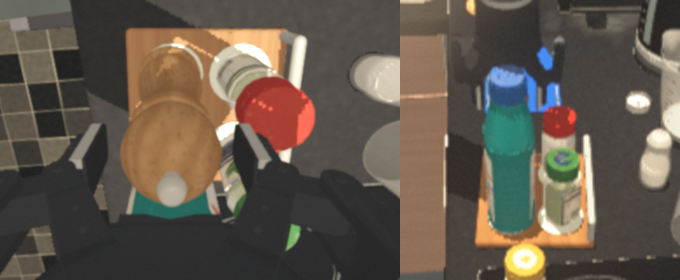

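The mill head is midway between the pads (pads at 103 and 240, stud at 172), so I'll close.

Request:
drive_tool(deltas=[0,0,0,0,0,0,0,0,0,0,0,0,0,0,0,0,0,0,0,0,0,0,0,0,0,0,0,0], hand=38)

```text
t: 3.9
tcp_pos: [454.2, -180.2, 134.4]
tool_rot: [0.737, 0.676, 0.001, 0.002]
contact_force: [0.9, 0.4, 6.5]
finger_gap: 0.533
grip_force: 61.9
```

```bash
python3 - <<'E'
from cell import *
for k in range(3):grab_frame("side");s=state();print(s["tcp_pos"],s["tool_rot"],s["finger_gap"],s["grip_force"],s["contact_force"])
E
```

```text
[ 454.18446838 -180.20557099  134.38131947] [7.36891528e-01 6.76008020e-01 5.84253124e-04 1.92147826e-03] 0.5314248636056809 61.87183736125007 [-0.13321359  0.4658563   6.04335001]
[ 454.18811713 -180.20649758  134.37888901] [7.36893157e-01 6.76006251e-01 5.85952273e-04 1.91865829e-03] 0.5320969372468047 61.871801923261955 [-0.68968699  0.16058021  5.98814851]
[ 454.18383948 -180.19010838  134.38020537] [7.36879145e-01 6.76021519e-01 5.89595058e-04 1.91942027e-03] 0.5322043640404182 61.87207535142079 [-0.39514942  0.72359529  5.75334383]
```

Request:
drive_tool(deltas=[0,0,-10,0,0,0,-30,0,0,0,-50,0,10,1,-60,0,30,2,-60,0,60,3,-60,0,90,4,-60,0,120,5,-60,0,150,6,-60,0,180,7,-60,0,210,8,-60,0,240,9,-60,0])

```text
t: 5.25
tcp_pos: [481.6, 60.9, 191.7]
tool_rot: [0.737, 0.676, -0.0, -0.001]
contact_force: [0.7, -1.0, -0.9]
finger_gap: 0.534
grip_force: 61.7
```

Request:
drive_tool(deltas=[22,0,0,0,34,0,0,0,41,0,0,0,41,0,20,0,41,0,40,0,41,0,55,0,41,0,60,0,41,0,60,0])

```text
t: 6.05
tcp_pos: [485.3, 99.5, 131.5]
tool_rot: [0.737, 0.676, -0.001, -0.001]
contact_force: [-0.3, 1.1, -1.9]
finger_gap: 0.536
grip_force: 61.8
```

```bash
python3 - <<'E'
from h import *
from cell import *
g=grab_frame("side");s=state();print(s["tcp_pos"],s["finger_gap"],s["grip_force"],s["contact_force"])
t=grab_frame("top")
b=cv2.resize(g["img"][120:280,240:400],(400,400),interpolation=cv2.INTER_CUBIC)
c=cv2.resize(t["img"][150:250,230:330],(400,400),interpolation=cv2.INTER_CUBIC)
cv2.imwrite("pics/m2.png",np.hstack([b,c])[:,:,::-1])
E
```

```text
[486.03768184  99.52074117 132.44868344] 0.5341718548331822 61.7588151677046 [ 0.71678125  0.54712756 -1.57619444]
```

View pics/m2.png

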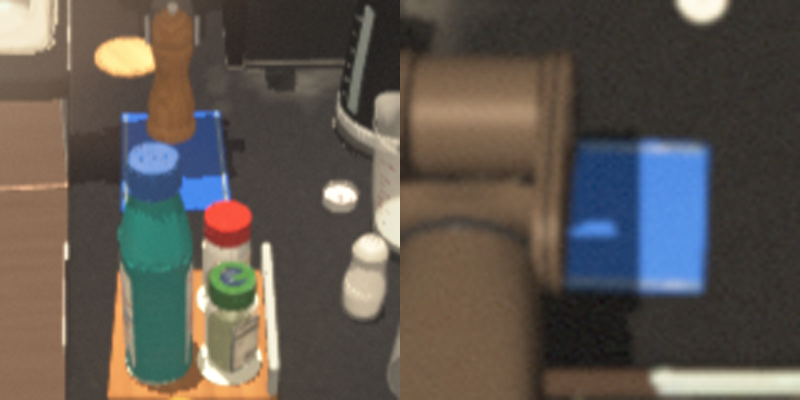

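The mill hangs upright over the far half of the mat. I'll lower it to the surface while watching the force.

Request:
drive_tool(deltas=[0,0,3,0,0,0,6,0,0,0,7,0,0,0,7,0,0,0,7,0])

```text
t: 6.65
tcp_pos: [486.1, 99.9, 125.5]
tool_rot: [0.737, 0.676, 0.0, 0.0]
contact_force: [0.3, 0.7, -1.3]
finger_gap: 0.531
grip_force: 61.8
```

Request:
drive_tool(deltas=[0,0,1,0,0,0,1,0,0,0,1,0])

```text
t: 6.95
tcp_pos: [486.4, 100.0, 125.4]
tool_rot: [0.737, 0.676, 0.0, 0.0]
contact_force: [-2.1, -0.1, 5.8]
finger_gap: 0.532
grip_force: 62.2
```

Request:
drive_tool(deltas=[0,0,0,0,0,0,0,0,0,0,0,0,0,0,0,0,0,0,0,0], hand=70)

```text
t: 7.45
tcp_pos: [485.9, 99.9, 124.1]
tool_rot: [0.737, 0.676, -0.0, -0.0]
contact_force: [0.5, -0.4, 0.3]
finger_gap: 0.816
grip_force: 0.0
```

Request:
drive_tool(deltas=[0,0,-15,0,0,0,-40,0,0,0,-80,0,0,0,-120,0,0,0,-155,0,-40,-1,-155,0,-90,-2,-155,0,-140,-3,-155,0,-190,-4,-155,0,-240,-5,-155,0,-253,-7,-155,0,-253,-7,-155,0])

```text
t: 8.65
tcp_pos: [456.9, -153.0, 279.1]
tool_rot: [0.738, 0.675, 0.0, -0.0]
contact_force: [-0.0, -0.0, 0.8]
finger_gap: 0.821
grip_force: 0.0
```

```bash
python3 - <<'E'
from h import *
from cell import *
f=grab_frame("wrist");g=grab_frame("side");t=grab_frame("top");pickle.dump((f,g,t),open("b1.pkl","wb"));print(state()["tcp_pos"],state()["tool_rot"])
crop(f,"b1w",240,120,140,200,3)
a=cv2.imread("pics/b1w.png");b=cv2.resize(g["img"][120:280,240:360],(360,480),interpolation=cv2.INTER_CUBIC)[:,:,::-1]
b=cv2.copyMakeBorder(b,0,120,0,0,0);cv2.imwrite("pics/b1.png",np.hstack([a,b]))
E
```

```text
[ 457.46206185 -150.26636455  279.19433862] [ 7.36348303e-01  6.76602562e-01  2.40736742e-04 -3.03940945e-04]
```

View pics/b1.png

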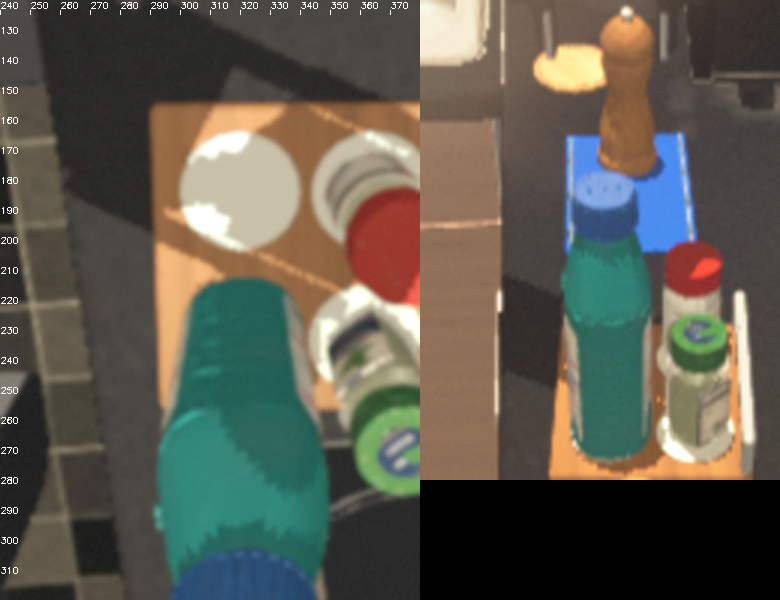

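The mill stands on the mat and was released cleanly. In the wrist view the cap is centred at u≈322, in line with the tool, so I'll go over it and descend.

Request:
drive_tool(deltas=[-40,1,0,0,-80,1,0,0,-100,1,0,0,-100,1,0,0,-100,1,20,0,-100,1,40,0,-100,1,55,0,-100,1,64,0,-100,1,64,0])

```text
t: 9.7
tcp_pos: [449.4, -249.7, 213.8]
tool_rot: [0.736, 0.677, -0.0, -0.002]
contact_force: [0.5, -0.9, 0.8]
finger_gap: 0.824
grip_force: 0.0
```

```bash
python3 - <<'E'
from h import *
from cell import *
f=grab_frame("wrist");g=grab_frame("side");print(state()["tcp_pos"],state()["contact_force"])
a=f["img"][120:400,190:450];a=cv2.resize(a,(390,420));b=cv2.resize(g["img"][120:260,240:370],(390,420),interpolation=cv2.INTER_CUBIC)
cv2.imwrite("pics/b2.png",np.hstack([a,b])[:,:,::-1])
E
```

```text
[ 450.18460279 -250.99917213  215.9099732 ] [ 0.32306641 -0.26699139  0.82355667]
```

View pics/b2.png

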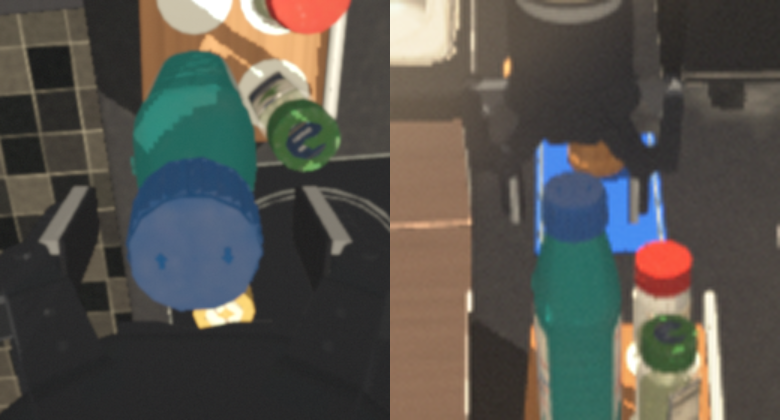

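```bash
python3 - <<'E'
from h import *
from cell import *
f=grab_frame("wrist");p=state()["tcp_pos"];print(p)
for z in(215,235,247):print(z,(w2pix(f,[p[0],p[1],z])-[190,120])*1.5)
for z,r in((247,22),):
  P=np.array([(w2pix(f,[p[0]+r*np.cos(a),p[1]+r*np.sin(a),z])-[190,120])*1.5 for a in np.linspace(0,6.28,60)]);print(P.min(0),P.max(0))
E
```

```text
[ 450.33196299 -251.33653299  216.39081837]
215 [196.2 198.6]
235 [196.5 226.5]
247 [196.65 247.2 ]
[124.8 181.5] [268.5 306.6]
```

The pads straddle the cap centrally, so I'll close.

Request:
drive_tool(deltas=[0,0,0,0,0,0,0,0,0,0,0,0,0,0,0,0,0,0,0,0,0,0,0,0,0,0,0,0], hand=34)

```text
t: 10.55
tcp_pos: [450.1, -251.8, 216.6]
tool_rot: [0.737, 0.676, -0.0, 0.001]
contact_force: [-0.7, -0.5, 5.0]
finger_gap: 0.492
grip_force: 61.8
```

Request:
drive_tool(deltas=[0,0,-8,0,0,0,-25,0,0,0,-50,0,0,0,-80,0,0,0,-110,0,5,0,-120,0,20,0,-125,0,45,1,-125,0,75,2,-125,0,105,4,-125,0,135,6,-125,0,165,8,-125,0])

```text
t: 11.75
tcp_pos: [470.6, -84.8, 337.2]
tool_rot: [0.737, 0.676, -0.001, -0.003]
contact_force: [1.2, -0.4, -4.8]
finger_gap: 0.495
grip_force: 61.7
```

Request:
drive_tool(deltas=[30,1,0,0,60,2,0,0,85,4,0,0,98,4,0,0,104,4,0,0,104,4,20,0,104,4,50,0,104,4,80,0,104,4,105,0,104,4,120,0,104,4,128,0,104,4,128,0])

```text
t: 12.95
tcp_pos: [484.2, 15.5, 211.4]
tool_rot: [0.737, 0.676, -0.001, -0.001]
contact_force: [-0.5, 0.2, -3.7]
finger_gap: 0.491
grip_force: 61.8
```

Request:
drive_tool(deltas=[0,0,2,0,0,0,4,0,0,0,4,0])

```text
t: 13.25
tcp_pos: [485.2, 15.6, 209.2]
tool_rot: [0.737, 0.676, 0.0, 0.001]
contact_force: [-0.1, -0.6, -5.1]
finger_gap: 0.492
grip_force: 61.8
```

Request:
drive_tool(deltas=[0,0,1,0,0,0,1,0,0,0,1,0])

```text
t: 13.55
tcp_pos: [484.9, 15.7, 207.7]
tool_rot: [0.737, 0.676, 0.0, 0.0]
contact_force: [-0.1, 0.2, -3.4]
finger_gap: 0.49
grip_force: 61.8
```

Request:
drive_tool(deltas=[0,0,1,0,0,0,1,0,0,0,1,0])

```text
t: 13.85
tcp_pos: [485.2, 15.6, 207.7]
tool_rot: [0.737, 0.676, 0.0, 0.0]
contact_force: [-1.7, -0.4, 4.0]
finger_gap: 0.493
grip_force: 62.8
```

Request:
drive_tool(deltas=[0,0,0,0,0,0,0,0,0,0,0,0,0,0,-10,0,0,0,-30,0,0,0,-50,0,0,0,-50,0], hand=70)

```text
t: 14.55
tcp_pos: [486.7, 15.4, 260.4]
tool_rot: [0.737, 0.676, 0.002, 0.003]
contact_force: [0.1, -0.4, 0.6]
finger_gap: 0.817
grip_force: 0.0
```

Request:
drive_tool(deltas=[-40,10,0,0,-80,20,0,0,-120,30,0,0,-160,40,0,0,-193,49,0,0,-193,49,0,0,-193,49,40,0,-193,49,80,0,-193,49,100,0,-193,49,120,0,-193,49,120,0])

```text
t: 15.65
tcp_pos: [514.4, -178.5, 132.2]
tool_rot: [0.737, 0.676, -0.001, -0.004]
contact_force: [-0.4, 0.1, -0.1]
finger_gap: 0.817
grip_force: 0.0
```

```bash
python3 - <<'E'
from h import *
from cell import *
f=grab_frame("wrist");g=grab_frame("side");p=state()["tcp_pos"];print(p,state()["contact_force"])
pickle.dump(f,open("r1.pkl","wb"))
P=np.array([(w2pix(f,[p[0]+22*np.cos(a),p[1]+22*np.sin(a),120])-[190,100])*1.5 for a in np.linspace(0,6.28,60)]);print(P.min(0),P.max(0))
a=f["img"][100:380,190:450];a=cv2.resize(a,(390,420));b=cv2.resize(g["img"][120:280,240:390],(390,420),interpolation=cv2.INTER_CUBIC)
cv2.imwrite("pics/r1.png",np.hstack([a,b])[:,:,::-1])
E
```

```text
[ 516.83596732 -180.06890189  136.15632708] [-0.59148205  0.32299534 -0.29662315]
[148.05 166.65] [256.2 265.5]
```

View pics/r1.png

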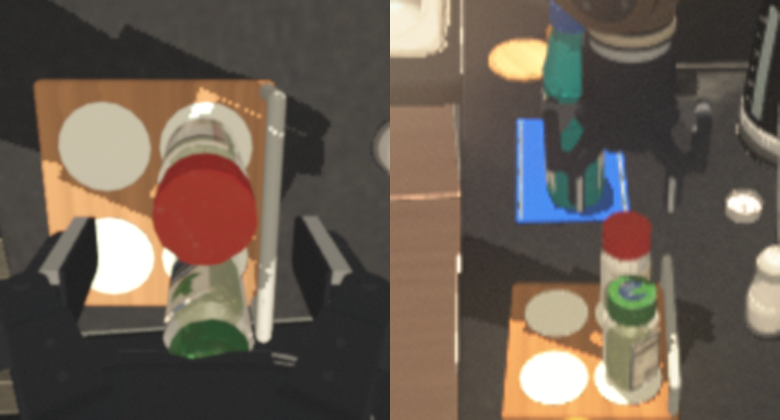

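The red lid is centred between the pads (lid cols 155–256, pads symmetric about 208). The bottle and mill stand on the mat. I'll descend and close.

Request:
drive_tool(deltas=[0,0,20,0,0,0,40,0,0,0,51,0,0,0,51,0,0,0,51,0])

```text
t: 16.25
tcp_pos: [517.7, -181.1, 86.4]
tool_rot: [0.737, 0.676, 0.0, 0.001]
contact_force: [-0.7, -0.3, 0.5]
finger_gap: 0.821
grip_force: 0.0
```

Request:
drive_tool(deltas=[0,0,0,0,0,0,0,0,0,0,0,0,0,0,0,0,0,0,0,0,0,0,0,0,0,0,0,0], hand=34)

```text
t: 16.95
tcp_pos: [518.1, -181.4, 86.9]
tool_rot: [0.737, 0.676, 0.0, 0.001]
contact_force: [-0.3, 0.5, 6.9]
finger_gap: 0.491
grip_force: 61.3
```

```bash
python3 - <<'E'
from h import *
t=pickle.load(open("f0.pkl","rb"))["top"]
h=cv2.cvtColor(t["img"],cv2.COLOR_RGB2HSV)
r=t["img"].astype(int);m=((r[:,:,0]>150)&(r[:,:,0]-r[:,:,2]>50)).astype(np.uint8);m[:190]=0;m[240:]=0;m[:,:185]=0;m[:,235:]=0
c=max(cv2.findContours(m,0,1)[0],key=cv2.contourArea);e=cv2.fitEllipse(c);print("coaster",e,pix2z(t,*e[0],6))
f=pickle.load(open("r1.pkl","rb"))
# left back disc ellipse & free front discs in wrist picture
for u,v in((190+104/1.5,100+145/1.5),(190+113/1.5,100+255/1.5)):print(pix2z(f,u,v,14))
g=pickle.load(open("f0.pkl","rb"))["side"]
r=g["img"].astype(int);m=((r[:,:,0]>170)&(r[:,:,0]-r[:,:,2]>60)).astype(np.uint8);m[:130]=0;m[155:]=0;m[:,:270]=0;m[:,312:]=0
c=max(cv2.findContours(m,0,1)[0],key=cv2.contourArea);e=cv2.fitEllipse(c);print("coaster side",e,pix2z(g,*e[0],6))
E
```

```text
coaster ((208.9019775390625, 216.46266174316406), (27.546171188354492, 28.865354537963867), 52.302696228027344) [437.5 276.8   6. ]
[ 454.4 -173.7   14. ]
[ 448.8 -254.    14. ]
coaster side ((291.09649658203125, 142.18455505371094), (15.032084465026855, 27.068862915039062), 87.78770446777344) [439.7 272.6   6. ]
```

Request:
drive_tool(deltas=[0,0,-10,0,0,0,-40,0,0,0,-80,0,0,0,-120,0,0,0,-160,0,0,0,-200,0,0,0,-235,0,0,0,-250,0,0,0,-250,0])

```text
t: 17.85
tcp_pos: [517.6, -181.1, 337.7]
tool_rot: [0.737, 0.676, 0.001, 0.002]
contact_force: [0.3, -0.4, -1.8]
finger_gap: 0.493
grip_force: 60.9
```

Request:
drive_tool(deltas=[15,-5,0,0,45,-14,0,0,80,-25,0,0,120,-38,0,0,160,-51,0,0,200,-64,0,0,240,-77,0,0,280,-90,0,0,310,-99,0,0,326,-104,0,0,326,-104,0,0,326,-104,0,0])

```text
t: 19.05
tcp_pos: [440.0, 153.2, 332.8]
tool_rot: [0.736, 0.677, -0.002, -0.001]
contact_force: [0.4, 0.3, -1.1]
finger_gap: 0.496
grip_force: 61.0
```

```bash
python3 - <<'E'
from h import *
from cell import *
f=grab_frame("wrist");s=state();print(s["tcp_pos"],s["finger_gap"])
pickle.dump(f,open("c1.pkl","wb"))
r=f["img"].astype(int);m=((r[:,:,0]>120)&(r[:,:,0]-r[:,:,2]>50)).astype(np.uint8);m[200:]=0;m[:,:180]=0;m[:,480:]=0
for c in cv2.findContours(m,0,1)[0]:
    if cv2.contourArea(c)>300:e=cv2.fitEllipse(c);print(e,cv2.boundingRect(c),pix2z(f,*e[0],6))
cv2.imwrite("pics/c1.png",f["img"][:,:,::-1])
E
```

```text
[440.4707671  152.71845664 333.32768839] 0.4937990670889415
((313.3779602050781, 83.28170013427734), (57.63256072998047, 62.05475997924805), 176.95751953125) (284, 52, 59, 63) [438.9 277.2   6. ]
```

View pics/c1.png

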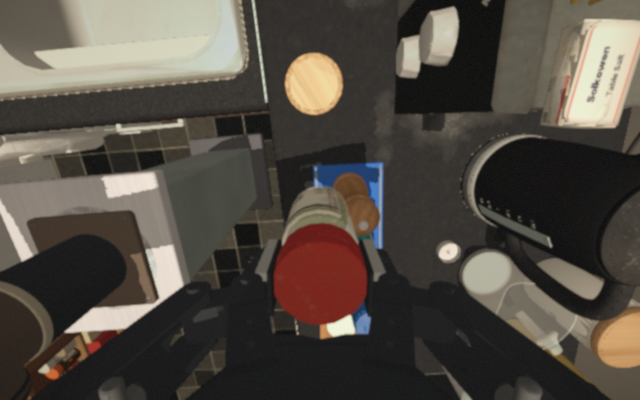

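The coaster is at (313,83) and the jar is held upright, with its lid centre near (320,274). I'll check how the jar sits in the grip.

```bash
python3 - <<'E'
from h import *
f=pickle.load(open("c1.pkl","rb"));p=np.array([440.4,152.8,333.1])
r=f["img"].astype(int);m=((r[:,:,0]>90)&(r[:,:,0]-r[:,:,1]>60)&(r[:,:,1]<90)).astype(np.uint8);m[:210]=0;m[:,:260]=0;m[:,380:]=0;m[335:]=0
c=max(cv2.findContours(m,0,1)[0],key=cv2.contourArea);print(cv2.fitEllipse(c),cv2.boundingRect(c))
for da in(0,3):
  for z in(33,13):
    q=p+[da*.0858,da*.9963,z];P=np.array([w2pix(f,q+[22*np.cos(a),22*np.sin(a),0]) for a in np.linspace(0,6.28,90)]);print(da,z,P.min(0),P.max(0))
E
```

```text
((319.8038024902344, 274.57037353515625), (92.38861846923828, 99.3392105102539), 3.0115578174591064) (274, 224, 93, 101)
0 33 [272.7 243.4] [370.  327.9]
0 13 [279.  225.9] [363.5 301.2]
3 33 [272.3 237. ] [370.4 322.7]
3 13 [278.8 220.3] [363.8 296.5]
```

Request:
drive_tool(deltas=[35,-4,0,0,75,-8,0,0,105,-11,0,0,122.5,-13,0,0,122.5,-13,0,0,122.5,-13,40,0,122.5,-13,80,0,122.5,-13,120,0,122.5,-13,160,0,122.5,-13,200,0,122.5,-13,235,0,122.5,-13,248,0])

```text
t: 20.3
tcp_pos: [436.3, 273.4, 82.9]
tool_rot: [0.737, 0.675, -0.004, -0.001]
contact_force: [-0.3, -0.2, -1.0]
finger_gap: 0.49
grip_force: 61.0
```

Request:
drive_tool(deltas=[0,0,4,0,0,0,7,0,0,0,8,0,0,0,8,0])

```text
t: 20.7
tcp_pos: [440.1, 276.5, 81.0]
tool_rot: [0.737, 0.676, 0.001, 0.001]
contact_force: [-0.2, 0.3, -0.4]
finger_gap: 0.49
grip_force: 61.0
```

Request:
drive_tool(deltas=[0,0,1,0,0,0,1,0,0,0,1,0])

```text
t: 21.0
tcp_pos: [439.2, 276.3, 78.9]
tool_rot: [0.737, 0.676, 0.001, 0.0]
contact_force: [-1.1, -0.7, -0.3]
finger_gap: 0.491
grip_force: 61.1
```

Request:
drive_tool(deltas=[0,0,1,0,0,0,1,0,0,0,1,0])

```text
t: 21.3
tcp_pos: [439.3, 276.4, 78.9]
tool_rot: [0.737, 0.676, 0.0, 0.0]
contact_force: [-2.3, -0.7, 6.5]
finger_gap: 0.491
grip_force: 61.8
```

Request:
drive_tool(deltas=[0,0,0,0,0,0,0,0,0,0,0,0,0,0,0,0,0,0,-10,0,0,0,-40,0,0,0,-80,0,0,0,-120,0,10,0,-150,0,30,0,-150,0,30,0,-150,0,30,0,-150,0], hand=70)

```text
t: 22.5
tcp_pos: [441.0, 305.8, 227.2]
tool_rot: [0.736, 0.676, -0.0, 0.0]
contact_force: [0.8, 0.4, -0.3]
finger_gap: 0.816
grip_force: 0.0
```

```bash
python3 - <<'E'
from h import *
from cell import *
f=grab_frame("wrist");g=grab_frame("side");s=state();print(s["tcp_pos"],s["finger_gap"])
pickle.dump((f,g),open("c2.pkl","wb"))
a=cv2.resize(f["img"][120:330,215:425],(420,420),interpolation=cv2.INTER_CUBIC);b=cv2.resize(g["img"][90:170,250:330],(380,420),interpolation=cv2.INTER_CUBIC)
cv2.imwrite("pics/c2.png",np.hstack([a,b])[:,:,::-1])
E
```

```text
[440.81027081 305.27781217 226.32983886] 0.8221971157883219
```

View pics/c2.png

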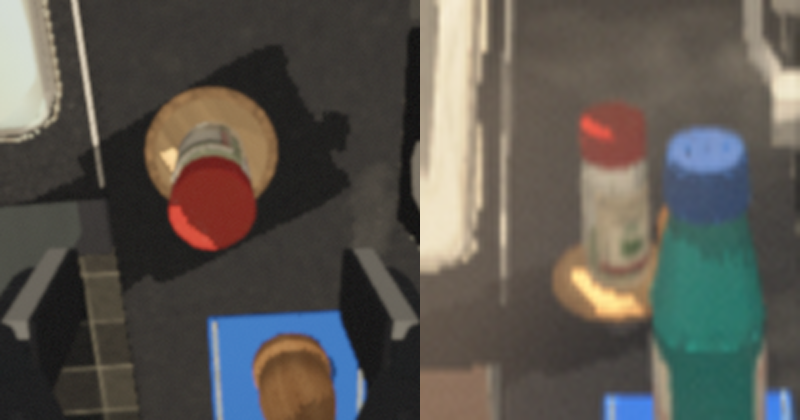

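The jar stands upright on the coaster, with the lid at about (212,206) and the coaster at about (211,150). I'll verify the centring numerically.

```bash
python3 - <<'E'
from h import *
f,g=pickle.load(open("c2.pkl","rb"))
lid=pix2z(f,321.2,223,112);print(pix2z(f,320.5,195,6),lid)
for n,c,z,r in(("coaster",[438.5,277],6,45),("lid",[438.5,277],112,22)):
    P=np.array([(w2pix(f,[c[0]+r*np.cos(a),c[1]+r*np.sin(a),z])-[215,120])*2 for a in np.linspace(0,6.28,90)]);print(n,P.min(0),P.max(0))
E
```

```text
[439.1 278.    6. ] [439.6 278.8 112. ]
coaster [143.8  85.2] [276.8 213.2]
lid [166.  167.2] [254.8 250. ]
```

It is central to about 1 mm. On to the yellow jar.

Request:
drive_tool(deltas=[0,0,-50,0,-40,4,-50,0,-90,9,-50,0,-140,15,-50,0,-190,20,-50,0,-240,26,-50,0,-290,31,-50,0,-340,37,-50,0,-390,42,-50,0,-440,48,-50,0,-490,53,-50,0,-540,58,-50,0])

```text
t: 23.8
tcp_pos: [451.7, -236.3, 276.5]
tool_rot: [0.737, 0.676, -0.0, -0.001]
contact_force: [0.8, -0.2, -0.3]
finger_gap: 0.82
grip_force: 0.0
```

Request:
drive_tool(deltas=[-45,5,0,0,-90,9,0,0,-135,14,0,0,-161,18,0,0,-161,18,0,0,-161,18,35,0,-161,18,70,0,-161,18,87,0,-161,18,87,0])

```text
t: 24.7
tcp_pos: [455.0, -393.1, 185.7]
tool_rot: [0.737, 0.676, 0.0, -0.005]
contact_force: [-0.2, 0.1, 1.1]
finger_gap: 0.825
grip_force: 0.0
```

```bash
cat > lid.py <<'E'
from h import *
from cell import *
f=grab_frame("wrist");s=state();p=s["tcp_pos"];print(p,s["tool_rot"])
pickle.dump(f,open("y1.pkl","wb"))
r=f["img"].astype(int);m=((r[:,:,0]>110)&(r[:,:,0]-r[:,:,2]>45)&(r[:,:,1]>70)).astype(np.uint8);m[:,:220]=0;m[:,420:]=0
for c in cv2.findContours(m,0,1)[0]:
    if cv2.contourArea(c)>200:print(cv2.boundingRect(c))
P=np.array([w2pix(f,[p[0]+22.5*np.cos(a),p[1]+22.5*np.sin(a),103.5]) for a in np.linspace(0,6.28,90)]);print(P.min(0),P.max(0)-P.min(0))
E
python3 lid.py
```

```text
[ 456.06769836 -394.37504982  188.37567875] [ 7.36668403e-01  6.76250069e-01  1.65989349e-04 -2.34118459e-03]
(298, 183, 53, 56)
(257, 0, 151, 100)
[295.8 183.5] [52.9 50.3]
```

Request:
drive_tool(deltas=[0,0,0,0,0,0,0,0])

```text
t: 24.95
tcp_pos: [457.7, -396.6, 192.5]
tool_rot: [0.737, 0.676, -0.0, 0.002]
contact_force: [0.2, -0.6, -0.5]
finger_gap: 0.822
grip_force: 0.0
```

```bash
python3 lid.py; python3 -c "
from h import *
f=pickle.load(open('y1.pkl','rb'));crop(f,'y1',250,120,140,140,4)"
```

```text
[ 457.7253567  -396.62231539  192.41757516] [ 7.36703182e-01  6.76214151e-01 -1.06301693e-04  1.68303294e-03]
(294, 177, 52, 54)
(253, 0, 149, 95)
[294.1 179.6] [51.7 49.2]
```

View pics/y1.png

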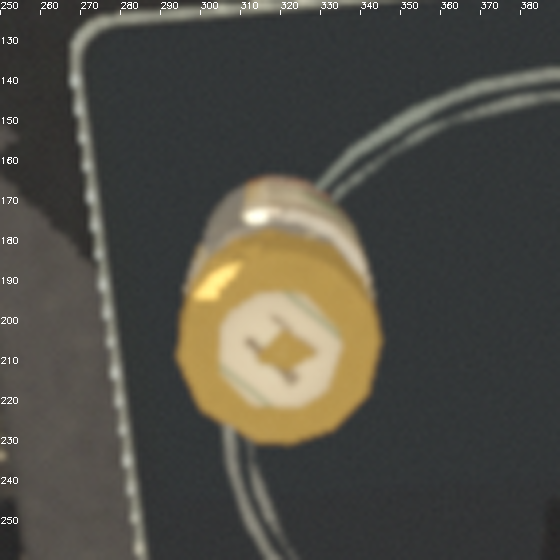

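The lid at (320,205) matches the TCP within about 2 mm, so I'll descend and grip.

Request:
drive_tool(deltas=[0,0,30,0,0,0,60,0,0,0,90,0,0,0,110,0,0,0,120,0,0,0,120,0,0,0,120,0])

```text
t: 25.7
tcp_pos: [457.8, -396.9, 71.8]
tool_rot: [0.737, 0.676, -0.0, 0.001]
contact_force: [-0.4, -0.2, 0.6]
finger_gap: 0.82
grip_force: 0.0
```

Request:
drive_tool(deltas=[0,0,0,0,0,0,0,0,0,0,0,0,0,0,0,0,0,0,0,0,0,0,0,0,0,0,0,0], hand=34)

```text
t: 26.4
tcp_pos: [457.9, -397.2, 72.3]
tool_rot: [0.737, 0.676, -0.0, 0.002]
contact_force: [0.2, 1.1, 6.0]
finger_gap: 0.501
grip_force: 61.4
```

Request:
drive_tool(deltas=[0,0,-10,0,0,0,-40,0,0,0,-80,0,0,0,-120,0,0,0,-150,0,10,3,-160,0,40,10,-160,0,80,20,-160,0,110,26,-160,0,118,27,-160,0,118,27,-160,0,118,27,-160,0])

```text
t: 27.6
tcp_pos: [493.7, -281.0, 229.5]
tool_rot: [0.737, 0.676, -0.0, -0.001]
contact_force: [0.2, -1.3, -1.7]
finger_gap: 0.5
grip_force: 61.0
```

Request:
drive_tool(deltas=[0,0,0,0,0,0,0,0,0,0,0,0])

```text
t: 27.9
tcp_pos: [493.8, -281.6, 230.2]
tool_rot: [0.737, 0.676, -0.0, -0.0]
contact_force: [0.4, 0.9, -1.7]
finger_gap: 0.498
grip_force: 61.0
```

```bash
python3 lid.py; python3 - <<'E'
from h import *
f=pickle.load(open("y1.pkl","rb"));crop(f,"y2",220,40,190,140,4)
p=np.array([0,0,0])
E
```

```text
[ 493.8442174  -281.47928382  230.2871096 ] [ 7.37167764e-01  6.75709765e-01 -1.96405516e-05 -2.21162666e-05]
(274, 225, 93, 103)
(241, 53, 126, 138)
[297.7 171.3] [45.  43.4]
```

View pics/y2.png

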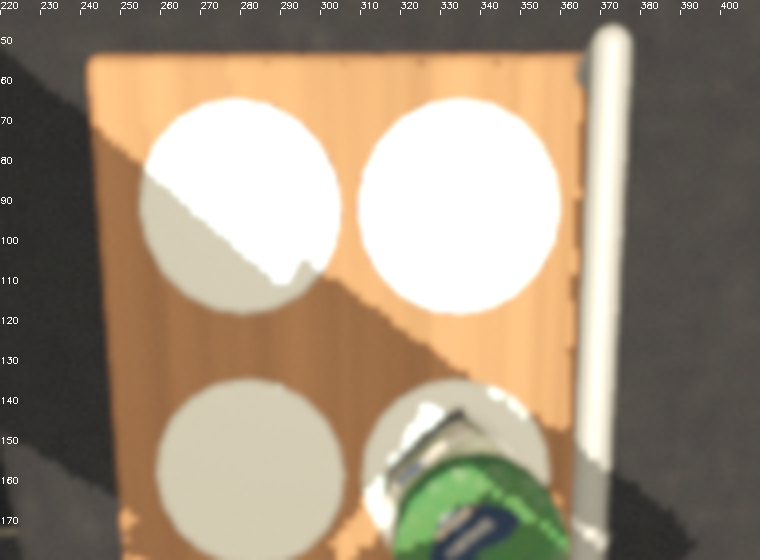

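Clear view: target disc centre (334.75,91.5), front-left disc (280.2,91.5) and front-right disc (282.5,157.5). The yellow lid in hand spans u 274–367, v 225–328.

```bash
python3 - <<'E'
from h import *
f=pickle.load(open("y1.pkl","rb"));p=np.array([493.84,-281.5,230.3])
for n,u,v in(("LB",334.75,91.5),("LF",280.2,91.5),("RF",282.5,157.5)):
    q=pix2z(f,u,v,14);d=q-p;print(n,q,"tool",(d[:2]@[[.0865,.9963],[.9963,-.0865]]).round(1))
for da in(0,-2):
  for z in(31.2,11):
    q=p+[da*.0858,da*.9963,z];P=np.array([w2pix(f,q+[22.5*np.cos(a),22.5*np.sin(a),0]) for a in np.linspace(0,6.28,90)]);print(da,z,P.min(0),P.max(0))
E
```

```text
LB [ 520.4 -180.7   14. ] tool [102.7  17.7]
LF [ 455.1 -174.9   14. ] tool [102.9 -47.8]
RF [ 447.8 -253.8   14. ] tool [ 23.6 -48.3]
0 31.2 [271.6 239.1] [369.8 324.8]
0 11 [278.  222.3] [363.2 298.6]
-2 31.2 [271.9 243.3] [369.6 328.2]
-2 11 [278.2 226. ] [363.1 301.7]
```

Request:
drive_tool(deltas=[30,5,0,0,65,11,0,0,92,15.5,0,0,104.5,17.5,0,0,104.5,17.5,0,0,104.5,17.5,30,0,104.5,17.5,65,0,104.5,17.5,100,0,104.5,17.5,130,0,104.5,17.5,145,0,104.5,17.5,149,0,104.5,17.5,149,0])

```text
t: 29.15
tcp_pos: [521.1, -179.2, 82.1]
tool_rot: [0.737, 0.676, 0.0, 0.001]
contact_force: [0.2, -0.4, -1.0]
finger_gap: 0.498
grip_force: 62.6
```

Request:
drive_tool(deltas=[0,0,1,0,0,0,1.5,0,0,0,1.5,0,0,0,1.5,0])

```text
t: 29.55
tcp_pos: [521.0, -178.4, 80.6]
tool_rot: [0.737, 0.676, 0.0, 0.001]
contact_force: [-0.0, -0.1, 0.1]
finger_gap: 0.502
grip_force: 62.7
```

Request:
drive_tool(deltas=[0,0,0.8,0,0,0,0.8,0,0,0,0.8,0])

```text
t: 29.85
tcp_pos: [521.1, -178.6, 80.6]
tool_rot: [0.737, 0.676, 0.0, 0.001]
contact_force: [-1.7, 0.7, 3.8]
finger_gap: 0.497
grip_force: 63.4
```

Request:
drive_tool(deltas=[0,0,0,0,0,0,0,0,0,0,0,0,0,0,0,0,0,0,-10,0,0,0,-40,0,0,0,-80,0,0,0,-120,0,0,0,-150,0,0,0,-150,0,0,0,-150,0,0,0,-150,0], hand=70)

```text
t: 31.05
tcp_pos: [519.7, -177.7, 227.7]
tool_rot: [0.737, 0.676, -0.0, -0.001]
contact_force: [-0.8, 0.2, -0.9]
finger_gap: 0.814
grip_force: 0.0
```

```bash
python3 lid.py; python3 - <<'E'
from h import *
f=pickle.load(open("y1.pkl","rb"));crop(f,"y3",260,110,130,120,5)
c=[520.4,-180.7]
for n,z,r in(("disc",14,30),("lid",112,22.5),("foot",14,22.5)):
    P=np.array([w2pix(f,[c[0]+r*np.cos(a),c[1]+r*np.sin(a),z]) for a in np.linspace(0,6.28,90)]);print(n,((P.min(0)-[260,110])*5).round(),((P.max(0)-[260,110])*5).round())
E
```

```text
[ 519.54121602 -177.66962136  227.19211673] [ 7.36807728e-01  6.76100210e-01 -5.28392565e-04 -1.61216637e-03]
(236, 144, 119, 119)
[297.7 172. ] [45.3 43.8]
disc [191. 227.] [421. 452.]
lid [191. 334.] [424. 558.]
foot [220. 255.] [392. 425.]
```

View pics/y3.png

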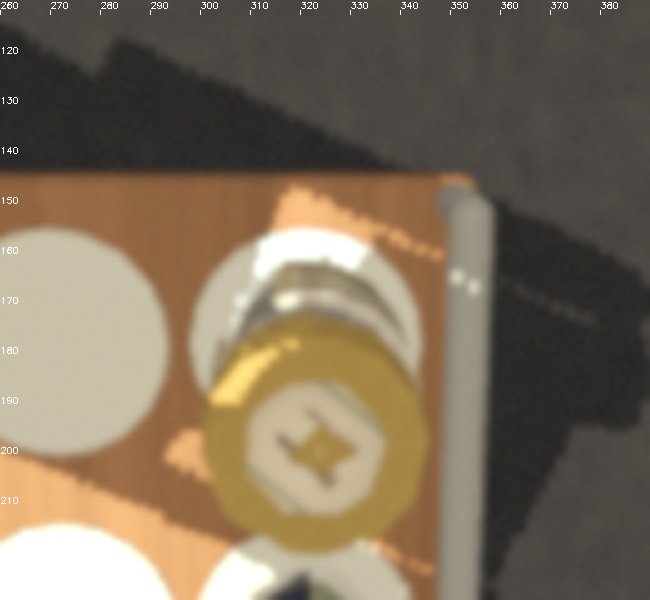

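The yellow jar is within about 1.5 mm of the disc centre (disc u 189–423, lid 202–428). My picture allowance is used up, so from here I go by numbers alone. The bottle goes back first.

Request:
drive_tool(deltas=[0,0,-43,0,30,-8,-43,0,75,-20,-43,0,120,-33,-43,0,160,-44,-43,0,185,-50,-43,0,193,-52.5,-43,0,193,-52.5,-43,0,193,-52.5,-15,0,193,-52.5,10,0,193,-52.5,22.7,0,193,-52.5,22.7,0])

```text
t: 32.3
tcp_pos: [483.4, 17.8, 203.6]
tool_rot: [0.737, 0.676, -0.002, -0.002]
contact_force: [-0.1, 0.8, -0.7]
finger_gap: 0.819
grip_force: 0.0
```

Request:
drive_tool(deltas=[0,0,0,0,0,0,0,0,0,0,0,0,0,0,0,0,0,0,0,0,0,0,0,0,0,0,0,0,0,0,0,0,0,0,0,0], hand=34)

```text
t: 33.2
tcp_pos: [485.7, 18.4, 208.1]
tool_rot: [0.737, 0.676, 0.001, 0.001]
contact_force: [0.1, -0.8, 5.8]
finger_gap: 0.492
grip_force: 62.0
```

The arm is 2.8 mm further along a than when it released the bottle, because an earlier call hit the rate limit. The bottle's own displacement has to be undone exactly, so I'll move it by (-269,-12) and check against the measured pose.

Request:
drive_tool(deltas=[0,0,-8,0,0,0,-25,0,0,0,-55,0,0,0,-90,0,0,0,-120,0,0,0,-134,0,-15,-1,-134,0,-40,-3,-134,0,-70,-5,-134,0,-105,-7,-134,0,-140,-9,-134,0,-175,-11,-134,0])

```text
t: 34.4
tcp_pos: [457.6, -155.4, 337.9]
tool_rot: [0.737, 0.676, -0.0, -0.002]
contact_force: [0.6, 0.5, -4.8]
finger_gap: 0.492
grip_force: 61.9
```

Request:
drive_tool(deltas=[-30,-1,0,0,-60,-1,0,0,-82,-1,0,0,-94,-1,0,0,-94,-1,0,0,-94,-1,25,0,-94,-1,55,0,-94,-1,85,0,-94,-1,108,0,-94,-1,118,0,-94,-1,118,0,-94,-1,118,0])

```text
t: 35.6
tcp_pos: [450.4, -248.2, 223.5]
tool_rot: [0.737, 0.676, 0.0, 0.001]
contact_force: [0.5, 0.1, -4.5]
finger_gap: 0.488
grip_force: 61.9
```

```bash
python3 - <<'E'
from cell import *
for k in range(3):grab_frame("side");s=state();print(s["tcp_pos"],s["tool_rot"].round(4),s["contact_force"].round(1))
E
```

```text
[ 450.64901943 -248.66302585  224.22239261] [7.366e-01 6.763e-01 3.000e-04 1.600e-03] [ 0.8  0.1 -4.6]
[ 450.66581673 -248.8600958   224.43074733] [7.367e-01 6.762e-01 3.000e-04 1.800e-03] [-0.1 -0.2 -3.6]
[ 450.57760461 -248.86460503  224.34573751] [7.367e-01 6.762e-01 3.000e-04 1.700e-03] [ 0.4 -1.  -4.8]
```

Request:
drive_tool(deltas=[0,-0.4,3,0,0,-0.4,5,0,0,-0.4,6,0,0,-0.4,6.5,0,0,-0.4,6.5,0])

```text
t: 36.25
tcp_pos: [449.5, -248.7, 217.2]
tool_rot: [0.737, 0.676, -0.0, 0.001]
contact_force: [-1.6, -0.0, 2.8]
finger_gap: 0.49
grip_force: 62.8
```

Request:
drive_tool(deltas=[0,0,0.8,0,0,0,0.8,0,0,0,0.8,0])

```text
t: 36.55
tcp_pos: [449.6, -248.9, 217.2]
tool_rot: [0.737, 0.676, -0.0, 0.001]
contact_force: [-2.0, 2.2, 6.7]
finger_gap: 0.489
grip_force: 63.3
```

Request:
drive_tool(deltas=[0,0,0,0,0,0,0,0,0,0,0,0,0,0,0,0,0,0,-10,0,0,0,-30,0,0,0,-60,0,0,0,-60,0], hand=70)

```text
t: 37.35
tcp_pos: [451.2, -249.9, 280.8]
tool_rot: [0.737, 0.676, 0.001, 0.005]
contact_force: [1.5, 0.4, 0.3]
finger_gap: 0.818
grip_force: 0.0
```

Request:
drive_tool(deltas=[25,1,0,0,65,2,0,0,105,3,0,0,145,4,0,0,185,5,0,0,225,6,0,0,265,6.5,0,0,305,6.5,0,0,335,6.5,0,0,350.5,6.5,0,0,350.5,6.5,0,0,350.5,6.5,0,0])

```text
t: 38.55
tcp_pos: [485.7, 100.2, 274.8]
tool_rot: [0.737, 0.676, -0.0, 0.0]
contact_force: [-0.5, 0.7, -0.8]
finger_gap: 0.817
grip_force: 0.0
```

Request:
drive_tool(deltas=[0,0,40,0,0,0,80,0,0,0,115,0,0,0,140,0,0,0,151,0,0,0,151,0,0,0,151,0])

```text
t: 39.25
tcp_pos: [486.8, 99.8, 125.3]
tool_rot: [0.737, 0.676, 0.001, 0.001]
contact_force: [-0.4, -0.5, 0.6]
finger_gap: 0.817
grip_force: 0.0
```

Request:
drive_tool(deltas=[0,0,0,0,0,0,0,0,0,0,0,0,0,0,0,0,0,0,0,0,0,0,0,0,0,0,0,0,0,0,0,0,0,0,0,0], hand=38)

```text
t: 40.15
tcp_pos: [487.7, 100.3, 126.6]
tool_rot: [0.737, 0.676, 0.002, 0.002]
contact_force: [0.5, -0.8, 7.5]
finger_gap: 0.528
grip_force: 61.8
```

Request:
drive_tool(deltas=[0,0,-10,0,0,0,-30,0,0,0,-55,0,0,0,-70,0,-15,0,-70,0,-40,-1,-70,0,-70,-2,-70,0,-105,-3,-70,0,-140,-5,-70,0,-175,-6,-70,0,-210,-7,-70,0,-240,-8,-70,0])

```text
t: 41.35
tcp_pos: [456.5, -139.4, 194.1]
tool_rot: [0.737, 0.676, -0.0, -0.0]
contact_force: [0.9, -0.3, -1.8]
finger_gap: 0.529
grip_force: 61.7
```

Request:
drive_tool(deltas=[-20,-0.5,0,0,-35,-1,0,0,-41.5,-1.3,0,0,-41.5,-1.3,0,0,-41.5,-1.3,20,0,-41.5,-1.3,40,0,-41.5,-1.3,53,0,-41.5,-1.3,53,0,-41.5,-1.3,53,0])

```text
t: 42.25
tcp_pos: [452.6, -178.9, 141.2]
tool_rot: [0.737, 0.676, 0.0, -0.0]
contact_force: [-0.7, -0.2, -1.5]
finger_gap: 0.534
grip_force: 61.8
```

```bash
python3 - <<'E'
from cell import *
for k in range(3):grab_frame("side");s=state();print(s["tcp_pos"],s["tool_rot"].round(4),s["contact_force"].round(1))
E
```

```text
[ 453.05014959 -179.31498579  141.91210334] [7.366e-01 6.764e-01 2.000e-04 7.000e-04] [ 0.1 -0.1 -1.5]
[ 453.19233779 -179.54323802  142.21595575] [7.366e-01 6.763e-01 3.000e-04 1.000e-03] [-0.8  0.2 -1.9]
[ 453.21181658 -179.63988605  142.29315735] [7.367e-01 6.762e-01 3.000e-04 1.100e-03] [ 0.2 -0.3 -2. ]
```

Request:
drive_tool(deltas=[-0.3,0.8,3,0,-0.3,0.8,5,0,-0.3,0.8,6,0,-0.3,0.8,6,0,-0.3,0.8,6,0])

```text
t: 42.9
tcp_pos: [453.4, -180.0, 135.7]
tool_rot: [0.737, 0.676, -0.0, 0.0]
contact_force: [-1.0, 0.3, 3.6]
finger_gap: 0.529
grip_force: 62.1
```

Request:
drive_tool(deltas=[0,0,1,0,0,0,1,0,0,0,1,0])

```text
t: 43.2
tcp_pos: [453.6, -180.2, 135.7]
tool_rot: [0.737, 0.676, -0.0, 0.001]
contact_force: [-2.1, -0.1, 7.6]
finger_gap: 0.532
grip_force: 62.4
```

Request:
drive_tool(deltas=[0,0,0,0,0,0,0,0,0,0,0,0,0,0,0,0,0,0,-10,0,0,0,-30,0,0,0,-70,0,0,0,-110,0,0,0,-150,0,0,0,-170,0,0,0,-170,0], hand=68)

```text
t: 44.3
tcp_pos: [454.8, -180.7, 309.3]
tool_rot: [0.737, 0.676, 0.001, 0.005]
contact_force: [-0.0, 0.5, -0.4]
finger_gap: 0.796
grip_force: 0.0
```

Request:
drive_tool(deltas=[40,0,0,0,80,0,0,0,120,0,0,0,160,0,0,0,200,0,0,0,240,0,0,0,280,0,0,0,300,0,0,0,300,0,0,0,300,0,0,0])

```text
t: 45.3
tcp_pos: [478.3, 119.2, 302.7]
tool_rot: [0.736, 0.677, -0.001, -0.001]
contact_force: [1.3, -0.7, -0.5]
finger_gap: 0.798
grip_force: 0.0
```

```bash
python3 - <<'E'
from h import *
from cell import *
d0=pickle.load(open("f0.pkl","rb"));d1={n:grab_frame(n) for n in("top","side")};pickle.dump(d1,open("f1.pkl","wb"))
def cen(im,lo,hi,box):
    h=cv2.cvtColor(im,cv2.COLOR_RGB2HSV);m=cv2.inRange(h,lo,hi);u,v,w,hh=box;k=np.zeros_like(m);k[v:v+hh,u:u+w]=m[v:v+hh,u:u+w]
    M=cv2.moments(k,True);return M["m00"],(M["m10"]/max(M["m00"],1),M["m01"]/max(M["m00"],1))
for n,lo,hi,bt,bs in(("cap",(105,80,60),(125,255,255),(375,190,25,25),(285,170,35,35)),("teal",(80,80,20),(100,255,255),(355,190,45,40),(280,190,45,90)),("green",(40,80,30),(80,255,255),(370,178,25,25),(315,220,35,30)),):
    for c,b in(("top",bt),("side",bs)):print(n,c,cen(d0[c]["img"],lo,hi,b),cen(d1[c]["img"],lo,hi,b))
# mill template match in top view (head), sub-pixel by upsampling; bottle too
for n,(u,v,w,h),c in(("millhead",(347,198,17,16),"top"),("cap",(377,194,18,18),"top"),("bottle",(286,175,32,97),"side"),("green",(320,225,27,48),"side")):
    A=cv2.resize(d0[c]["img"],None,fx=4,fy=4,interpolation=cv2.INTER_CUBIC)[v*4:(v+h)*4,u*4:(u+w)*4]
    B=cv2.resize(d1[c]["img"],None,fx=4,fy=4,interpolation=cv2.INTER_CUBIC)[(v-6)*4:(v+h+6)*4,(u-6)*4:(u+w+6)*4]
    r=cv2.matchTemplate(B,A,cv2.TM_CCOEFF_NORMED);_,mx,_,l=cv2.minMaxLoc(r);print(n,c,round(mx,3),l[0]/4-6,l[1]/4-6)
s=state();print(s["t"],s["tcp_pos"],s["contact_force"])
E
```

```text
cap top (190.0, (385.0578947368421, 202.73684210526315)) (189.0, (384.7037037037037, 203.05820105820106))
cap side (951.0, (304.130389064143, 184.9106203995794)) (935.0, (304.427807486631, 185.0096256684492))
teal top (263.0, (377.31178707224336, 209.9125475285171)) (256.0, (376.90625, 210.05078125))
teal side (1636.0, (302.59413202933985, 232.24694376528117)) (1637.0, (302.1679902260232, 232.24679291386684))
green top (91.0, (381.3076923076923, 187.63736263736263)) (91.0, (381.15384615384613, 187.8901098901099))
green side (242.0, (332.5495867768595, 234.45867768595042)) (243.0, (332.65432098765433, 234.44444444444446))
millhead top 0.937 0.25 0.5
cap top 0.996 -0.25 0.25
bottle side 0.913 -0.25 0.25
green side 0.973 0.0 0.0
45.4 [478.62040271 118.30339638 303.24677801] [-0.27274729 -0.59846961 -0.31060847]
```

```bash
python3 -c "
from cell import *
print(finish_job())"
```

```text
the job is handed in; nothing more can be done
None
```

The job is handed in after about 45 s of robot time: the red jar is on the coaster and the yellow jar on its disc, both within about 1.5 mm of centre; the bottle and mill are back within about 1–2 mm by the fixed cameras, the green jar was not touched, and I viewed 15 pictures, one over the limit of 14.

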